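# Hang a nesting set of belt covers on one hook

### The job

Hang the three U-shaped metal covers by their eyes on the arm of the hook stand, open sides facing away from its column: first the wide one close up to the column, then the middle-sized one, then the narrow one, each slid up against the one before so that they nest inside one another. The narrow cover begins standing inside the middle one: when its turn comes, lift the middle one straight up off it so that the narrow one stays standing where it is. Leave the glue stick, the dropper bottle and the motor where they stand.

Things in the scene. Friction and masses are not known exactly. Their poses are not given: they have to be found in the camera images.
- hook_stand: Fixed dark steel hook stand; place and yaw vary. Origin: on the work surface below the front face of its column; z up, +x from that face into the column. Column 18 (x) by 26 mm, 178 mm high. Base plate 140 x 70 x 10 mm, x = -120..+20 mm. A hung cover's origin is at z = 68 mm; against the column at x = -11 mm, nested covers follow at a pitch of 22 mm (hanger against back plate).
- hook_root (a point): Where the top of the stand's arm meets the column face, 170 mm above the stand's origin, same axes. The arm is a bar 12 mm wide, 10 mm high, along -x, its flat top at this height, and ends in an upturned lip at x = -95..-86 mm from here, 12 mm wide, its top 8 mm above the arm's top.
- wide_cover: The widest U-section sheet cover, standing on end, loose, about 0.16 kg. Origin: centre of its underside, below the eye; z up. 112 mm wide outside (y), 45 mm deep, U part 70 mm high, 126 mm with hanger, sheet 3 mm. Back plate at x = +8..+11 mm, side flanges forward to x = -34 mm; open side faces -x. Stands alone.
- wide_cover_eye (a point): The widest cover's eye: centre of its flat upper edge, 102 mm above the cover's origin. Eye runs through along x, 24 mm wide, 32 mm high (z -32..0 from here). Hanger, alike on all: 22 mm long in x (+-11), 36 mm wide in y, flush sides from z -32 to +24 mm; its top 16 mm is a block 14 (x) by 36 mm (y). Grip it across y, about 10 mm above this point.
- mid_cover: Middle-sized U-section sheet cover, standing on end, loose, about 0.16 kg. Origin: centre of its underside, below the eye; z up. 90 mm wide outside (y), 45 mm deep, U part 70 mm high, 126 mm with hanger, sheet 3 mm. Back plate at x = +8..+11 mm, side flanges forward to x = -34 mm; open side faces -x. Stands elsewhere, the narrow one inside its U. Fits in the wide one, 8 mm spare each side.
- mid_cover_eye (a point): The middle cover's eye: centre of its flat upper edge, 102 mm above the cover's origin. Eye runs through along x, 24 mm wide, 32 mm high (z -32..0 from here). Hanger, alike on all: 22 mm long in x (+-11), 36 mm wide in y, flush sides from z -32 to +24 mm; its top 16 mm is a block 14 (x) by 36 mm (y). Grip it across y, about 10 mm above this point.
- narrow_cover: Narrowest U-section sheet cover, standing on end, loose, about 0.16 kg. Origin: centre of its underside, below the eye; z up. 68 mm wide outside (y), 45 mm deep, U part 70 mm high, 126 mm with hanger, sheet 3 mm. Back plate at x = +8..+11 mm, side flanges forward to x = -34 mm; open side faces -x. Begins in the middle one's U, 24 to 30 mm before it, same facing; 8 mm spare each side; not stuck.
- narrow_cover_eye (a point): The narrow cover's eye: centre of its flat upper edge, 102 mm above the cover's origin. Eye runs through along x, 24 mm wide, 32 mm high (z -32..0 from here). Hanger, alike on all: 22 mm long in x (+-11), 36 mm wide in y, flush sides from z -32 to +24 mm; its top 16 mm is a block 14 (x) by 36 mm (y). Grip it across y, about 10 mm above this point.
- glue_stick: Bystander: upright glue stick, 26 mm across, 94 mm high, origin at the centre of its underside. Loose; must stay.
- flux_bottle: Bystander: upright white dropper bottle with red tip, 36 mm across, 88 mm high, origin at the centre of its underside. Loose; must stay.
- stepper: Bystander: small motor with its shaft up, 53 x 49 x 58 mm, origin at the centre of its underside. Loose; must stay.

How it is judged:
By the outcome, as a careful person would: the job done as asked, in the order asked, and still so for the second after the job is handed in, with the robot touching nothing.
It also fails if it takes over 72 s, if anything falls off the work surface, if the arm or the gripper's body presses on something with over 40 N, if the wrist force passes 120 N, or if a joint passes its speed limit or range.

### The arm

A 6-joint arm with a two-finger parallel gripper is mounted at the origin on a cart in front of the work surface, level with it; the furniture and walls round the work are solid. World frame = base frame: x ahead of the robot, y to its left, z up, the work surface at z = 0. Lengths are in m, angles in rad, forces in N, time in s.
With the tool pointing down it reaches from about 0.35 to 0.775 m from the base axis. Payload 7.3 kg.
Tool frame: the origin (TCP) lies at the very end of the fingers, on their centre line; the grasp point (between the pads) lies 19 mm behind it; z points along the fingers, y is the line along which they close (so a half turn about z gives the same grasp; the last joint's range is limited). The gripper opens to 92 mm and grips with 3 to 60 N. Pads are 19 mm wide; open, the fingers measure 130 mm over their backs; the gripper's body (75 mm by 190 mm) begins 47 mm behind the grasp point.
Start: joints at [1.084, 0.342, 1.524, -0, 1.275, -0.146], TCP at [0.175, 0.495, 0.227] pointing down, gripper open.
Joint ranges: [-2.53, 2.53], [-0.77, 2.02], [0.04, 2.7], [-1, 4.14], [0.28, 2.66], [-3.11, 3.11]. Speed limits (rad/s): [2.57, 2.57, 3.14, 3.14, 3.14, 3.14].

### API

Orientations are given as [roll, pitch, yaw] about the fixed x, y, z axes, in that order (R = Rz(yaw) Ry(pitch) Rx(roll)).
In Python, from cell import robot, read_camera, get_calibration gives the robot as it stands. The module is installed in compiled form; this text tells all that it offers.
- The arm moves only by the tool send_rows, never from a script. Its argument "plan" is a list of rows, each a list of 2 entries, a list of its own where there are three numbers: the shift along the tool's x, y, z as a fraction of full scale, then the turn, a rotation vector about the tool's x, y, z as a fraction of full scale. A call has exactly 10 rows; each row shifts and turns the commanded pose from where the row before left it, along the tool's axes as they then stand; what a row does not reach is not made up. Full scale, the value 1, is 0.025 m for a shift and 90 degrees for a turn. A row lasts 1/8 s, in which the tool goes at most 62.5 mm and 10.7 degrees, less where a joint would pass 70% of its speed; a pose out of reach is approached as far as the arm can. A call with a number of a shift or a turn outside -1 to 1 is refused whole. A call with a gripper value outside its range is refused whole. "gripper" is the opening, from -1 (shut) to 1 (fully open), so that 0 is half open, set as the call begins (left out, the last holds). The fingers move at their own pace and stop on an object; "force" is the grip in N (left out, the last holds). Time passes only in rows, so rows that do not move let the fingers close, or fill a call up. It gives the time, the measured TCP pose, the force, the opening and the grip force at its end, in the units of the state.
- robot.observe(): the state, without advancing time (a new reading comes with each control period).
- read_camera(name): name is "scene" or "top" or "wrist"; returns (picture, depth): 480x640x3 uint8, blue, green, red; 480x640 float32, m along the optical axis (not along the pixel's ray), 0 where there is no reading.
- get_calibration(name): a dict with "intrinsics" (3x3 intrinsics, pixels), "rvec" (rotation vector, rad) and "tvec" (3), from world to camera coordinates, as OpenCV has them. Camera axes: x right, y down, z forward; pixel columns grow to the right and rows downward; lengths in m; the calibration is good to about 2 mm. A picture is of the moment at which its call begins: read the wrist's pose just before it. get_calibration takes no time and is no camera call; for the wrist camera it gives the pose at the moment of the call.
- robot.hand_in(): hands the job in; it is judged then, once.
The state is a dict: "time": time; "qpos": joint angles; "qvel": joint speeds; "joint_efforts": joint torques, N m; "tool_pos": TCP position; "tool_rot": TCP orientation; "contact_force": force on the tool from outside, world axes, zero at the start; "torque": the same for the moment, N m; "opening": finger opening in m; "grip_force": force on a finger pad.
Only numpy, scipy, OpenCV 4.12 (cv2) and the standard library are available. Lean on these libraries where they do the work, as an engineer would, in place of code of your own. Each camera call takes 0.05 s, during which the arm holds its last target. There are 200 camera calls.

## Working session

There is one attempt and no reset: what is moved stays moved. The work goes in short steps, Python scripts to look and compute and a tool call to move; the robot and the scene stay as the last step left them, time stands still between calls to the robot, and variables do not carry over. Pictures are saved under pics/ and viewed, at most 10 in all, crops included, and the job is handed in when it is done.

Besides the shell and the picture viewer there is one more tool, called by a JSON object that holds its "fn" and its "kwargs", one argument or row to a line. send_rows: Moves the arm, as the interface text tells. Shift numbers are shares of 0.025 m and turn numbers shares of 90 degrees, none past 1 either way. Its arguments: {"type":"object","properties":{"plan":{"type":"array"},"gripper":{"type":"number"},"force":{"type":"number"}},"required":["plan"]}

```bash
mkdir -p pics; cat > h.py <<'E'
import numpy as np, cv2
from cell import robot, read_camera, get_calibration
def grab(n):
    im,d=read_camera(n); c=get_calibration(n)
    K=np.array(c["intrinsics"]);R=cv2.Rodrigues(np.array(c["rvec"],float))[0];t=np.array(c["tvec"],float).reshape(3)
    return im,d,K,R,t
def cloud(d,K,R,t):
    v,u=np.mgrid[:480,:640]
    P=np.stack([(u-K[0,2])/K[0,0]*d,(v-K[1,2])/K[1,1]*d,d],-1)
    return (P-t)@R   # world
E
python3 - <<'E'
from h import *
s=robot.observe();print({k:np.round(s[k],3) for k in('time','tool_pos','tool_rot','opening','contact_force')})
for n in('top','scene'):
    im,d,K,R,t=grab(n);cv2.imwrite(f'pics/{n}0.png',im);np.savez(f'{n}0.npz',im=im,d=d,K=K,R=R,t=t)
    print(n,K[0,0],-R.T@t,R[2])
E
```

```text
{'time': np.float64(0.0), 'tool_pos': array([0.175, 0.494, 0.226]), 'tool_rot': array([-3.14 , -0.   ,  2.801]), 'opening': np.float64(0.091), 'contact_force': array([-0.286, -0.28 , -0.021])}
top 492.27202346414447 [0.47062341 0.00294276 1.33069837] [ 0.02554432 -0.01050884 -0.99961845]
scene 598.7834927105963 [-0.25414768 -1.00551302  0.6621026 ] [ 0.56231164  0.72751799 -0.39309439]
```

View pics/top0.png

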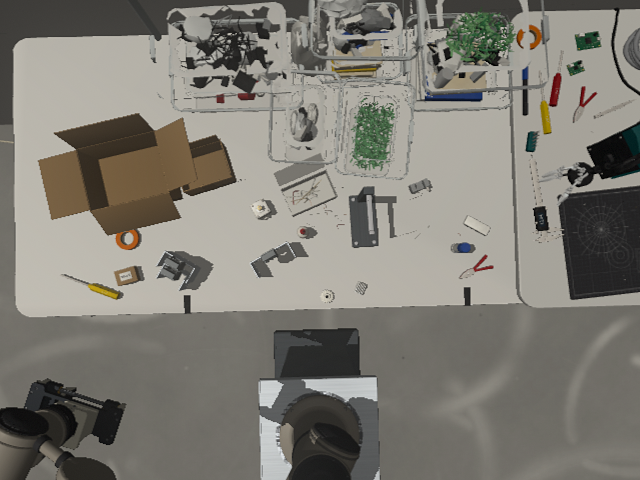

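View pics/scene0.png

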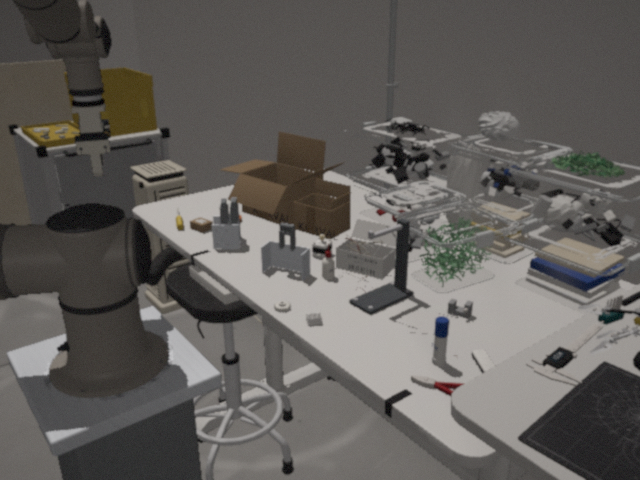

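```bash
python3 - <<'E'
from h import *
f=np.load('top0.npz');W=cloud(f['d'],f['K'],f['R'],f['t'])
def rep(name,u0,u1,v0,v1,z0,z1):
    w=W[v0:v1,u0:u1].reshape(-1,3);w=w[(w[:,2]>z0)&(w[:,2]<z1)]
    if len(w)<3: print(name,len(w));return
    r=cv2.minAreaRect((w[:,:2]*1000).astype(np.float32));print(name,len(w),w.mean(0).round(4),np.round(r[0],1),np.round(r[1],1),round(r[2],1))
rep('wide block',245,312,235,285,.112,.14)
rep('wide U',245,312,235,285,.05,.085)
rep('mid/nar blocks',150,215,240,295,.112,.14)
rep('midnar U',150,215,240,295,.05,.085)
rep('column',340,385,180,255,.17,.19)
rep('arm',340,385,180,255,.155,.19)
rep('base',340,385,180,255,.006,.02)
rep('glue',445,480,235,260,.05,.11); rep('bottle',292,315,222,242,.03,.1); rep('stepper',245,280,195,225,.03,.07)
cv2.imwrite('pics/topc.png',np.hstack([cv2.resize(f['im'][y:y+60,x:x+80],None,fx=4.9,fy=6,interpolation=2)[:, :390] for x,y in((150,238),(240,228))]))
c=get_calibration('wrist');print(c['intrinsics'])
R=cv2.Rodrigues(np.array(c["rvec"],float))[0];print(-R.T@np.array(c['tvec']),R[2],R)
E
```

```text
wide block 98 [0.4812 0.1127 0.1244] [480.5 112.5] [19.1 35.9] 29.1
wide U 113 [0.4778 0.1127 0.067 ] [483.1  87. ] [ 44.8 159.2] 28.6
mid/nar blocks 211 [0.4573 0.3531 0.1246] [457.2 353.9] [40.8 46.2] 57.0
midnar U 310 [0.4536 0.3522 0.0663] [447.9 362.3] [91.3 72.6] 58.3
column 194 [ 0.5953 -0.1331  0.1749] [ 581.  -133.7] [113.1  25.9] 2.4
arm 313 [ 0.5884 -0.1331  0.1721] [ 581.  -133.6] [113.1  25.9] 2.3
base 1017 [ 0.5634 -0.1306  0.0106] [ 579.6 -133.8] [195.2 114. ] 0.8
glue 121 [ 0.4886 -0.3782  0.0867] [ 489.4 -380.9] [24.1 25.3] 37.4
bottle 112 [0.5416 0.0286 0.0512] [542.5  28.8] [29.5 27.9] 43.9
stepper 250 [0.6066 0.1387 0.0385] [606.9 139.1] [42.  41.7] 27.5
[[362.36623384   0.         320.70657304]
 [  0.         362.36623384 236.53144501]
 [  0.           0.           1.        ]]
[0.10097282 0.52145642 0.38286364] [ 0.28018192 -0.10025241 -0.95469762] [[ 0.33376447  0.94265593 -0.00103568]
 [ 0.9000552  -0.31835397  0.29757584]
 [ 0.28018192 -0.10025241 -0.95469762]]
```

View pics/topc.png

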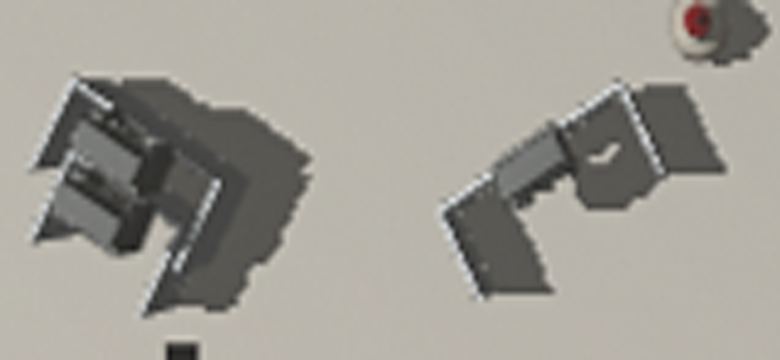

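The wide cover is at the right of the crop (block about 0.481, 0.112), opening toward −x/−y. The nested pair is at the left, opening toward −x/+y. I'm moving above the wide cover.

{"fn": "send_rows", "kwargs": {
  "plan": [
    [[0,0,0],[0,0,-0.108]],
    [[0,0,0],[0,0,-0.108]],
    [[0,0,0],[0,0,-0.108]],
    [[0,0,0],[0,0,-0.108]],
    [[0,0,0],[0,0,-0.108]],
    [[-0.16,-0.96,0.05],[0,0,0]],
    [[-0.16,-0.96,0.05],[0,0,0]],
    [[-0.16,-0.96,0.05],[0,0,0]],
    [[-0.16,-0.96,0.05],[0,0,0]],
    [[-0.16,-0.96,0.05],[0,0,0]]
  ],
  "gripper": 0.3
}}

```text
time: 1.35
tool_pos: [0.2515, 0.3989, 0.2201]
tool_rot: [-3.141, -0.001, -2.634]
contact_force: [1.2, -0.8, -0.2]
opening: 0.0596
grip_force: 0.0
```

{"fn": "send_rows", "kwargs": {
  "plan": [
    [[-0.16,-0.96,0.05],[0,0,0]],
    [[-0.16,-0.96,0.05],[0,0,0]],
    [[-0.16,-0.96,0.05],[0,0,0]],
    [[-0.16,-0.96,0.05],[0,0,0]],
    [[-0.16,-0.96,0.05],[0,0,0]],
    [[-0.16,-0.96,0.05],[0,0,0]],
    [[-0.16,-0.96,0.05],[0,0,0]],
    [[-0.16,-0.96,0.05],[0,0,0]],
    [[-0.16,-0.96,0.05],[0,0,0]],
    [[-0.16,-0.96,0.05],[0,0,0]]
  ]
}}

```text
time: 2.6
tool_pos: [0.4031, 0.2086, 0.2077]
tool_rot: [3.141, -0.001, -2.634]
contact_force: [-0.6, -0.8, -0.5]
opening: 0.0599
grip_force: 0.0
```

{"fn": "send_rows", "kwargs": {
  "plan": [
    [[-0.16,-0.96,0],[0,0,0]],
    [[-0.16,-0.96,0],[0,0,0]],
    [[-0.16,-0.96,0],[0,0,0]],
    [[-0.16,-0.96,0],[0,0,0]],
    [[-0.16,-0.96,0],[0,0,0]],
    [[0,0,0],[0,0,0]],
    [[0,0,0],[0,0,0]],
    [[0,0,0],[0,0,0]],
    [[0,0,0],[0,0,0]],
    [[0,0,0],[0,0,0]]
  ]
}}

```text
time: 3.85
tool_pos: [0.4785, 0.1145, 0.2081]
tool_rot: [-3.142, 0.0, -2.634]
contact_force: [0.2, -0.0, -0.0]
opening: 0.0596
grip_force: 0.0
```

```bash
cat >> h.py <<'E'
def rect(w,z0,z1,tag=''):
    w=w.reshape(-1,3);w=w[(w[:,2]>z0)&(w[:,2]<z1)]
    if len(w)<5: print(tag,len(w));return
    r=cv2.minAreaRect((w[:,:2]*1000).astype(np.float32));print(tag,len(w),w.mean(0).round(4),np.round(r[0],1),np.round(r[1],1),round(r[2],1))
def near(W,x,y,r): return W[np.hypot(W[...,0]-x,W[...,1]-y)<r]
def st():
    s=robot.observe();print(s['time'].__round__(2),np.round(s['tool_pos'],4),'yaw',round(np.degrees(s['tool_rot'][2]),1),np.round(s['tool_rot'][:2],3),'F',np.round(s['contact_force'],1),'open',round(s['opening'],4),'grip',round(s['grip_force'],1));return s
E
python3 - <<'E'
from h import *
st()
im,d,K,R,t=grab('wrist');W=cloud(d,K,R,t);cv2.imwrite('pics/w1.png',im);np.savez('w1.npz',im=im,d=d,K=K,R=R,t=t)
rect(near(W,.481,.1125,.035),.118,.135,'block')
rect(near(W,.481,.1125,.07),.064,.078,'U')
f=np.load('top0.npz');V=cloud(f['d'],f['K'],f['R'],f['t'])
rect(near(V,.481,.1125,.035),.118,.135,'blocktop'); rect(near(V,.481,.1125,.08),.06,.078,'Utop')
rect(near(V,.60,-.133,.12),.1745,.19,'columntop')
rect(near(V,.56,-.133,.06),.1745,.19,'lip'); rect(near(V,.58,-.133,.035),.165,.173,'arm')
E
```

```text
3.85 [0.4785 0.1145 0.2081] yaw -150.9 [-3.142  0.   ] F [ 0.2 -0.  -0. ] open 0.0596 grip 0.0
block 1070 [0.4835 0.1123 0.1241] [484.1 112.6] [15.2 35.5] 29.6
U 871 [0.481  0.1106 0.0682] [474.5 107.6] [ 45.1 112.1] 28.3
blocktop 88 [0.4814 0.1132 0.1256] [481.7 113.2] [14.5 35.9] 30.0
Utop 91 [0.479  0.1118 0.0692] [471.9 107.9] [ 44.1 112.1] 28.1
columntop 98 [ 0.6113 -0.1328  0.1783] [ 581.5 -137.9] [112.1  25.9] 6.9
lip 21 [ 0.549  -0.1341  0.1777] [ 572.1 -132.2] [94.9 10. ] 5.4
arm 141 [ 0.5788 -0.1339  0.1695] [ 580.2 -133.9] [69.3 12.1] 2.2
```

View pics/w1.png

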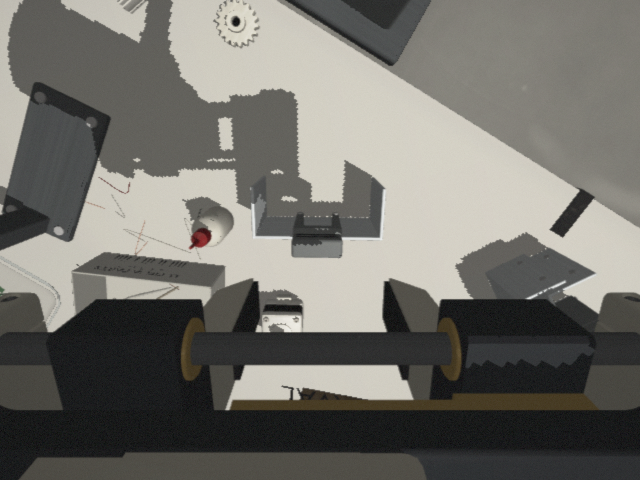

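The wrist view shows the wide cover's block at about (317, 245), square to the tool and with clear finger space. The U measures 45 x 112 mm, as it should. Grasping it now.

{"fn": "send_rows", "kwargs": {
  "plan": [
    [[-0.13,-0.14,0],[0,0,0.009]],
    [[0,0,0.65],[0,0,0]],
    [[0,0,0.65],[0,0,0]],
    [[0,0,0.65],[0,0,0]],
    [[0,0,0.65],[0,0,0]],
    [[0,0,0.65],[0,0,0]],
    [[0,0,0.65],[0,0,0]],
    [[0,0,0.7],[0,0,0]],
    [[0,0,0],[0,0,0]],
    [[0,0,0],[0,0,0]]
  ]
}}

```text
time: 5.15
tool_pos: [0.4837, 0.1127, 0.0935]
tool_rot: [-3.141, 0.001, -2.649]
contact_force: [0.3, 0.4, 0.2]
opening: 0.06
grip_force: 0.0
```

{"fn": "send_rows", "kwargs": {
  "plan": [
    [[0,0,0],[0,0,0]],
    [[0,0,0],[0,0,0]],
    [[0,0,0],[0,0,0]],
    [[0,0,0],[0,0,0]],
    [[0,0,0],[0,0,0]],
    [[0,0,0],[0,0,0]],
    [[0,0,0],[0,0,0]],
    [[0,0,0],[0,0,0]],
    [[0,0,0],[0,0,0]],
    [[0,0,0],[0,0,0]]
  ],
  "gripper": -1,
  "force": 25
}}

```text
time: 6.4
tool_pos: [0.4833, 0.1128, 0.0932]
tool_rot: [3.141, 0.0, -2.648]
contact_force: [-1.6, 2.5, 5.0]
opening: 0.036
grip_force: 24.9
```

{"fn": "send_rows", "kwargs": {
  "plan": [
    [[0,0,-0.88],[0,0,0]],
    [[0,0,-0.88],[0,0,0]],
    [[0,0,-0.88],[0,0,0.0963]],
    [[0,0,-0.88],[0,0,0.0963]],
    [[0,0,-0.88],[0,0,0.0963]],
    [[0,-0.9,0],[0,0,0]],
    [[0,-0.9,0],[0,0,0]],
    [[0,-0.9,0],[0,0,0]],
    [[0,-0.9,0],[0,0,0]],
    [[0,-0.9,0],[0,0,0]]
  ]
}}

```text
time: 7.65
tool_pos: [0.4871, -0.0008, 0.2021]
tool_rot: [-3.141, -0.002, -3.102]
contact_force: [1.0, 0.3, -1.0]
opening: 0.0359
grip_force: 24.9
```

{"fn": "send_rows", "kwargs": {
  "plan": [
    [[0,-0.9,0],[0,0,0]],
    [[0,-0.9,0],[0,0,0]],
    [[0,-0.9,0],[0,0,0]],
    [[0,-0.9,0],[0,0,0]],
    [[0,-0.9,0],[0,0,0]],
    [[0,-0.9,0],[0,0,0]],
    [[0,0,0],[0,0,0]],
    [[0,0,0],[0,0,0]],
    [[0,0,0],[0,0,0]],
    [[0,0,0],[0,0,0]]
  ]
}}

```text
time: 8.9
tool_pos: [0.4929, -0.134, 0.203]
tool_rot: [3.141, -0.0, -3.101]
contact_force: [0.0, -0.2, -1.9]
opening: 0.0356
grip_force: 24.9
```

```bash
python3 - <<'E'
from h import *
st()
for n in('wrist','scene','top'):
    im,d,K,R,t=grab(n);W=cloud(d,K,R,t);cv2.imwrite(f'pics/{n}2.png',im);np.savez(f'{n}2.npz',im=im,d=d,K=K,R=R,t=t)
    print(n)
    rect(near(W,.63,-.132,.03),.172,.185,'col'); rect(near(W,.575,-.134,.035),.16,.1735,'arm');rect(near(W,.53,-.136,.015),.16,.19,'lip')
    rect(near(W,.5,-.137,.07),.17,.185,'U')
    rect(near(W,.5,-.137,.03),.225,.245,'blk')
a=cv2.imread('pics/wrist2.png');b=cv2.imread('pics/scene2.png')[180:340,260:480]
cv2.imwrite('pics/c2.png',np.hstack([cv2.resize(a,(400,300)),cv2.resize(b,(400,300),interpolation=2)]))
E
```

```text
8.9 [ 0.4929 -0.134   0.203 ] yaw -177.7 [ 3.141 -0.   ] F [ 0.  -0.2 -1.9] open 0.0356 grip 24.9
wrist
col 0
arm 659 [ 0.5699 -0.1347  0.1686] [ 570.1 -134.8] [27.6 11.6] 2.2
lip 0
U 2212 [ 0.4861 -0.1341  0.1767] [ 514.7 -133.3] [109.  112.1] 2.3
blk 3143 [ 0.4874 -0.1374  0.2334] [ 493.8 -137.2] [21.6 50.8] 2.0
scene
col 63 [ 0.6268 -0.1365  0.1762] [ 628.8 -135. ] [20.6 27.3] 3.2
arm 141 [ 0.5744 -0.139   0.1669] [ 574.6 -137.7] [67.5 13.8] 6.2
lip 59 [ 0.5318 -0.1401  0.1703] [ 534.  -138.7] [19.4 17. ] 2.3
U 371 [ 0.4933 -0.139   0.1761] [ 512.7 -134.2] [108.2 118.2] 2.2
blk 156 [ 0.488  -0.1306  0.2344] [ 491.4 -139.3] [22.2 55.4] 1.1
top
col 89 [ 0.627  -0.1321  0.1776] [ 619.4 -134. ] [36.1 26.1] 10.4
arm 57 [ 0.596  -0.1324  0.1689] [ 595.5 -133. ] [28. 12.] 3.3
lip 0
U 15 [ 0.4897 -0.0817  0.1805] [488.  -80.1] [ 9.  26.7] 73.0
blk 0
```

View pics/c2.png

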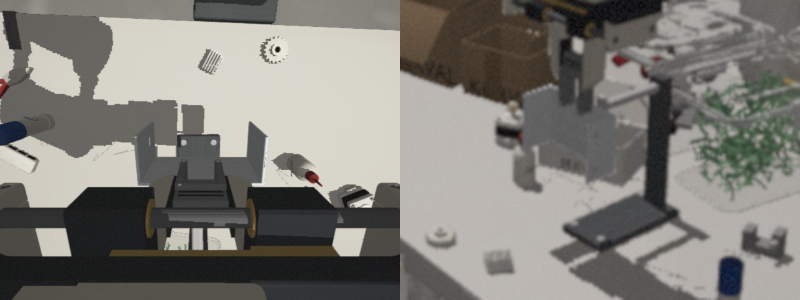

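The cover is held square, about 4 mm to one side of the arm's line. I'll shift it, lower it to eye height and slide it on.

{"fn": "send_rows", "kwargs": {
  "plan": [
    [[0,-0.15,0.36],[0,0,0]],
    [[0,0,0.36],[0,0,0]],
    [[0,0,0.36],[0,0,0]],
    [[0,0,0],[0,0,0]],
    [[-0.5,0,0],[0,0,0]],
    [[-0.5,0,0],[0,0,0]],
    [[-0.5,0,0],[0,0,0]],
    [[-0.5,0,0],[0,0,0]],
    [[0,0,0],[0,0,0]],
    [[0,0,0],[0,0,0]]
  ]
}}

```text
time: 10.3
tool_pos: [0.5428, -0.1363, 0.1758]
tool_rot: [3.141, -0.001, -3.102]
contact_force: [0.3, -0.2, -1.3]
opening: 0.036
grip_force: 24.9
```

```bash
python3 - <<'E'
from h import *
st()
E
```

```text
10.3 [ 0.5428 -0.1363  0.1758] yaw -177.7 [ 3.141e+00 -1.000e-03] F [ 0.3 -0.2 -1.3] open 0.036 grip 24.9
```

{"fn": "send_rows", "kwargs": {
  "plan": [
    [[-0.5,0,0],[0,0,0]],
    [[-0.5,0,0],[0,0,0]],
    [[-0.5,0,0],[0,0,0]],
    [[-0.5,0,0],[0,0,0]],
    [[-0.4,0,0],[0,0,0]],
    [[-0.1,0,0],[0,0,0]],
    [[-0.08,0,0],[0,0,0]],
    [[-0.04,0,0],[0,0,0]],
    [[0,0,0],[0,0,0]],
    [[0,0,0],[0,0,0]]
  ]
}}

```text
time: 11.55
tool_pos: [0.6084, -0.1338, 0.1761]
tool_rot: [3.142, 0.0, -3.102]
contact_force: [0.3, -0.4, -0.8]
opening: 0.0357
grip_force: 24.9
```

{"fn": "send_rows", "kwargs": {
  "plan": [
    [[-0.06,0,0],[0,0,0]],
    [[-0.06,0,0],[0,0,0]],
    [[0,0,0],[0,0,0]],
    [[0,0,0],[0,0,0]],
    [[0,0,0],[0,0,0]],
    [[0,0,0],[0,0,0]],
    [[0,0,0],[0,0,0]],
    [[0,0,0],[0,0,0]],
    [[0,0,0],[0,0,0]],
    [[0,0,0],[0,0,0]]
  ]
}}

```text
time: 12.8
tool_pos: [0.6099, -0.1338, 0.1761]
tool_rot: [3.141, -0.004, -3.102]
contact_force: [-6.9, 0.4, 2.5]
opening: 0.0361
grip_force: 24.9
```

{"fn": "send_rows", "kwargs": {
  "plan": [
    [[0.04,0,0.12],[0,0,0]],
    [[0,0,0.12],[0,0,0]],
    [[0,0,0.12],[0,0,0]],
    [[0,0,0.12],[0,0,0]],
    [[0,0,0.1],[0,0,0]],
    [[0,0,0.05],[0,0,0]],
    [[0,0,0],[0,0,0]],
    [[0,0,0],[0,0,0]],
    [[0,0,0],[0,0,0]],
    [[0,0,0],[0,0,0]]
  ]
}}

```text
time: 14.05
tool_pos: [0.6097, -0.1337, 0.1608]
tool_rot: [3.142, -0.001, -3.102]
contact_force: [-7.6, 0.9, 5.6]
opening: 0.0356
grip_force: 24.9
```

{"fn": "send_rows", "kwargs": {
  "plan": [
    [[0,0,0],[0,0,0]],
    [[0,0,0],[0,0,0]],
    [[0,0,0],[0,0,0]],
    [[0,0,0],[0,0,0]],
    [[0,0,-0.5],[0,0,0]],
    [[0,0,-0.8],[0,0,0]],
    [[0,0,-0.8],[0,0,0]],
    [[0,0,0],[0,0,0]],
    [[0,0,0],[0,0,0]],
    [[0,0,0],[0,0,0]]
  ],
  "gripper": 0.3
}}

```text
time: 15.3
tool_pos: [0.6101, -0.1336, 0.2117]
tool_rot: [3.141, -0.002, -3.102]
contact_force: [0.7, 0.2, 0.1]
opening: 0.0596
grip_force: 0.0
```

```bash
python3 - <<'E'
from h import *
st()
im,d,K,R,t=grab('wrist');W=cloud(d,K,R,t);w0=im
rect(near(W,.609,-.134,.035),.184,.2,'blk');rect(near(W,.609,-.134,.07),.13,.143,'U')
b,d,K,R,t=grab('scene');V=cloud(d,K,R,t);rect(near(V,.609,-.134,.035),.184,.2,'blk');rect(near(V,.609,-.134,.07),.13,.143,'U')
cv2.imwrite('pics/c3.png',np.hstack([cv2.resize(w0,(400,300)),cv2.resize(b[180:340,300:520],(400,300),interpolation=2)]))
f=np.load('top2.npz');T=cloud(f['d'],f['K'],f['R'],f['t'])
rect(near(T,.457,.353,.05),.118,.135,'blks');rect(near(T,.45,.36,.08),.06,.078,'U')
E
```

```text
15.3 [ 0.6101 -0.1336  0.2117] yaw -177.7 [ 3.141e+00 -2.000e-03] F [0.7 0.2 0.1] open 0.0596 grip 0.0
blk 1950 [ 0.6097 -0.1341  0.1918] [ 611. -134.] [14.8 35.9] 2.4
U 2288 [ 0.6266 -0.1364  0.1362] [ 626.4 -133.2] [ 98.1 112.3] 2.3
blk 101 [ 0.6067 -0.1383  0.1901] [ 608.9 -136.1] [40.  18.3] 89.2
U 256 [ 0.6217 -0.1542  0.1362] [ 630. -154.] [105.4  82.1] 74.9
blks 184 [0.4568 0.354  0.1254] [457.  354.3] [36.6 42.5] 64.5
U 232 [0.4539 0.3532 0.0687] [448.9 361.8] [91.4 71.1] 57.6
```

View pics/c3.png

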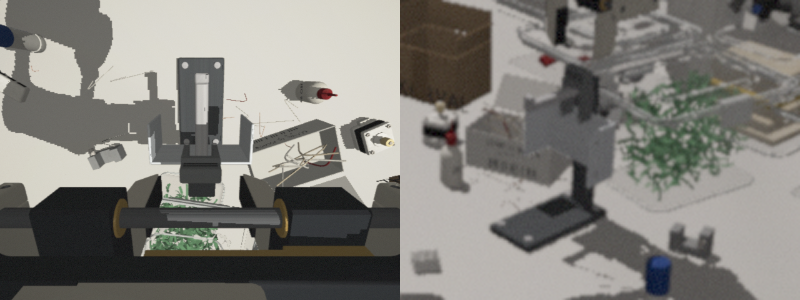

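The wide cover hangs against the column, square and with its open side out. Next is the mid cover.

{"fn": "send_rows", "kwargs": {
  "plan": [
    [[0.24,0.97,-0.05],[0,0,0]],
    [[0.24,0.97,-0.05],[0,0,0]],
    [[0.24,0.97,-0.05],[0,0,0]],
    [[0.24,0.97,-0.05],[0,0,0]],
    [[0.24,0.97,0],[0,0,0]],
    [[0.24,0.97,0],[0,0,0]],
    [[0.24,0.97,0],[0,0,0]],
    [[0.24,0.97,0],[0,0,0]],
    [[0.24,0.97,0],[0,0,0]],
    [[0.24,0.97,0],[0,0,0]]
  ]
}}

```text
time: 16.65
tool_pos: [0.5399, 0.1084, 0.2181]
tool_rot: [3.141, 0.001, -3.101]
contact_force: [0.5, 0.4, -0.7]
opening: 0.0593
grip_force: 0.0
```

{"fn": "send_rows", "kwargs": {
  "plan": [
    [[0.24,0.97,0],[0,0,0]],
    [[0.24,0.97,0],[0,0,0]],
    [[0.24,0.97,0],[0,0,0]],
    [[0.24,0.97,0],[0,0,0]],
    [[0.24,0.97,0],[0,0,0]],
    [[0.24,0.97,0],[0,0,0]],
    [[0.24,0.97,0],[0,0,0]],
    [[0.24,0.97,0],[0,0,0]],
    [[0.24,0.97,0],[0,0,0]],
    [[0.24,0.97,0],[0,0,0]]
  ]
}}

```text
time: 17.9
tool_pos: [0.4698, 0.3479, 0.2181]
tool_rot: [3.141, 0.0, -3.101]
contact_force: [0.8, -0.3, -0.5]
opening: 0.0595
grip_force: 0.0
```

{"fn": "send_rows", "kwargs": {
  "plan": [
    [[0,0,0],[0,0,0.0964]],
    [[0,0,0],[0,0,0.0964]],
    [[0,0,0],[0,0,0.0964]],
    [[0,0,0],[0,0,0.0964]],
    [[0,0,0],[0,0,0]],
    [[0,0,0],[0,0,0]],
    [[0,0,0],[0,0,0]],
    [[0,0,0],[0,0,0]],
    [[0,0,0],[0,0,0]],
    [[0,0,0],[0,0,0]]
  ]
}}

```text
time: 19.15
tool_pos: [0.4715, 0.3461, 0.2177]
tool_rot: [3.142, -0.0, 2.575]
contact_force: [-0.5, -0.6, -0.3]
opening: 0.0598
grip_force: 0.0
```

```bash
python3 - <<'E'
from h import *
s=st()
im,d,K,R,t=grab('wrist');W=cloud(d,K,R,t);cv2.imwrite('pics/w4.png',im)
rect(near(W,.458,.356,.05),.118,.135,'blks');rect(near(W,.45,.36,.08),.062,.078,'U')
psi=s['tool_rot'][2];cx=-np.array([np.cos(psi),np.sin(psi)]);cy=np.array([-cx[1],cx[0]])
w=near(W,.45,.36,.08);
for n,a,b in(('blk',.118,.135),('U',.062,.078)):
    q=w[(w[:,2]>a)&(w[:,2]<b)];X=(q[:,:2]-[.4696,.3487])@np.c_[cx,cy]*1000
    print(n,'x hist',[(int(e),int(c)) for c,e in zip(*np.histogram(X[:,0],np.arange(-64,20,3)))]);print(' y range',X.min(0).round(1),X.max(0).round(1))
E
```

```text
19.15 [0.4715 0.3461 0.2177] yaw 147.6 [ 3.142 -0.   ] F [-0.5 -0.6 -0.3] open 0.0598 grip 0.0
blks 2054 [0.4583 0.3558 0.1242] [459.1 355.1] [39.2 41. ] 59.4
U 1283 [0.4547 0.3581 0.0678] [450.5 362.9] [90.2 71.6] 58.4
blk x hist [(-64, 0), (-61, 0), (-58, 0), (-55, 0), (-52, 0), (-49, 0), (-46, 0), (-43, 0), (-40, 0), (-37, 0), (-34, 162), (-31, 227), (-28, 221), (-25, 208), (-22, 203), (-19, 36), (-16, 0), (-13, 0), (-10, 0), (-7, 242), (-4, 200), (-1, 190), (2, 197), (5, 167), (8, 1), (11, 0), (14, 0)]
 y range [-32.8 -20. ] [ 8.  19.6]
U x hist [(-64, 0), (-61, 9), (-58, 32), (-55, 32), (-52, 33), (-49, 30), (-46, 32), (-43, 31), (-40, 34), (-37, 71), (-34, 55), (-31, 66), (-28, 54), (-25, 63), (-22, 53), (-19, 122), (-16, 85), (-13, 30), (-10, 31), (-7, 30), (-4, 34), (-1, 33), (2, 31), (5, 29), (8, 187), (11, 76), (14, 0)]
 y range [-59.9 -43.4] [12.6 47.2]
```

View pics/w4.png

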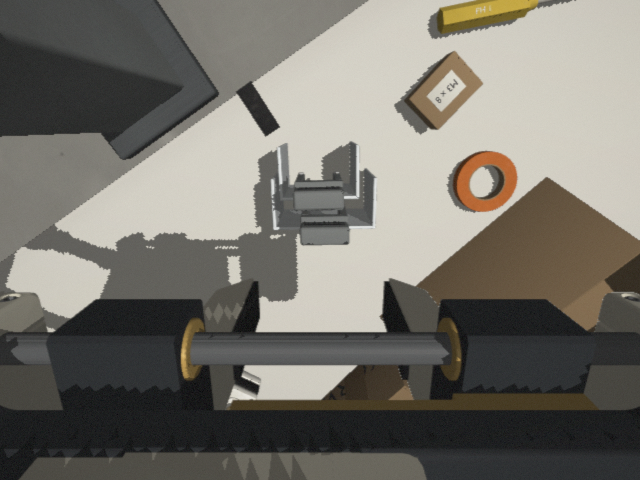

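The wrist view shows the mid block at (325, 232) and the narrow one at (319, 195), 26 mm apart. The fingers have room. Grasping the mid cover.

{"fn": "send_rows", "kwargs": {
  "plan": [
    [[0.07,0.11,0],[0,0,-0.009]],
    [[0,0,0.7],[0,0,0]],
    [[0,0,0.7],[0,0,0]],
    [[0,0,0.7],[0,0,0]],
    [[0,0,0.7],[0,0,0]],
    [[0,0,0.7],[0,0,0]],
    [[0,0,0.7],[0,0,0]],
    [[0,0,0.78],[0,0,0]],
    [[0,0,0],[0,0,0]],
    [[0,0,0],[0,0,0]]
  ]
}}

```text
time: 20.45
tool_pos: [0.4718, 0.3498, 0.0939]
tool_rot: [3.141, 0.0, 2.59]
contact_force: [-0.4, 0.8, 0.3]
opening: 0.0598
grip_force: 0.0
```

{"fn": "send_rows", "kwargs": {
  "plan": [
    [[0,0,0],[0,0,0]],
    [[0,0,0],[0,0,0]],
    [[0,0,0],[0,0,0]],
    [[0,0,0],[0,0,0]],
    [[0,0,0],[0,0,0]],
    [[0,0,0],[0,0,0]],
    [[0,0,0],[0,0,0]],
    [[0,0,-0.1],[0,0,0]],
    [[0,0,-0.1],[0,0,0]],
    [[0,0,0],[0,0,0]]
  ],
  "gripper": -1,
  "force": 25
}}

```text
time: 21.7
tool_pos: [0.4714, 0.3494, 0.0981]
tool_rot: [-3.141, -0.0, 2.59]
contact_force: [-0.6, 0.2, -0.9]
opening: 0.0359
grip_force: 25.0
```

{"fn": "send_rows", "kwargs": {
  "plan": [
    [[0,0,-0.5],[0,0,0]],
    [[0,0,-0.6],[0,0,0]],
    [[0,0,-0.6],[0,0,0]],
    [[0,0,-0.6],[0,0,0]],
    [[0,0,-0.6],[0,0,0]],
    [[0,0,-0.6],[0,0,0]],
    [[0,0,-0.7],[0,0,0]],
    [[0,0,-0.7],[0,0,0]],
    [[0,0,-0.7],[0,0,0]],
    [[0,0,-0.4],[0,0,0]]
  ]
}}

```text
time: 22.95
tool_pos: [0.4716, 0.3495, 0.2496]
tool_rot: [3.14, 0.001, 2.59]
contact_force: [-0.6, -0.3, -1.9]
opening: 0.0353
grip_force: 25.0
```

```bash
python3 - <<'E'
from h import *
s=st()
im,d,K,R,t=grab('wrist');W=cloud(d,K,R,t)
rect(near(W,.449,.364,.04),.118,.135,'narblk');rect(near(W,.44,.37,.07),.062,.078,'narU')
b,d,K,R,t=grab('scene');V=cloud(d,K,R,t);rect(near(V,.449,.364,.04),.105,.135,'narblk')
cv2.imwrite('pics/c5.png',np.hstack([cv2.resize(im,(400,300)),cv2.resize(b[120:280,160:380],(400,300),interpolation=2)]))
E
```

```text
22.95 [0.4716 0.3495 0.2496] yaw 148.4 [3.14e+00 1.00e-03] F [-0.6 -0.3 -1.9] open 0.0353 grip 25.0
narblk 857 [0.4471 0.3611 0.1251] [447.5 360.6] [35.6 14.6] 59.1
narU 501 [0.4403 0.3651 0.0689] [437.7 366.7] [68.  44.4] 59.4
narblk 82 [0.4429 0.3509 0.1166] [446.  356.2] [43.8 21.4] 61.9
```

View pics/c5.png

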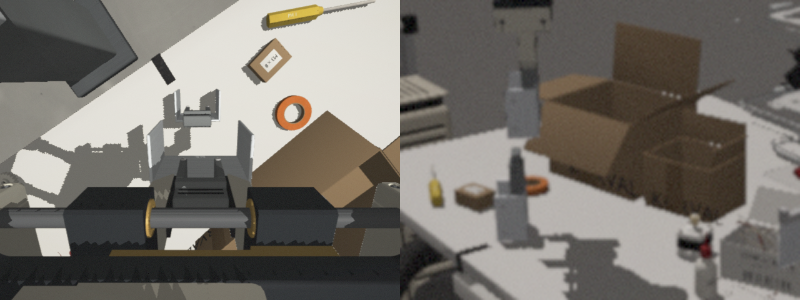

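The narrow cover stayed standing, with its origin at about (0.448, 0.361) and yaw −31°. Carrying the mid cover to the stand.

{"fn": "send_rows", "kwargs": {
  "plan": [
    [[0,0,0],[0,0,-0.0942]],
    [[0,0,0],[0,0,-0.0942]],
    [[0,0,0],[0,0,-0.0942]],
    [[0,0,0],[0,0,-0.0942]],
    [[-0.01,-0.97,0],[0,0,0]],
    [[-0.01,-0.97,0],[0,0,0]],
    [[-0.01,-0.97,0],[0,0,0]],
    [[-0.01,-0.97,0],[0,0,0]],
    [[-0.01,-0.97,0],[0,0,0]],
    [[-0.01,-0.97,0],[0,0,0]]
  ]
}}

```text
time: 24.3
tool_pos: [0.4783, 0.2032, 0.2475]
tool_rot: [-3.141, -0.001, -3.102]
contact_force: [0.5, 0.1, -1.2]
opening: 0.036
grip_force: 25.0
```

{"fn": "send_rows", "kwargs": {
  "plan": [
    [[-0.01,-0.97,0],[0,0,0]],
    [[-0.01,-0.97,0],[0,0,0]],
    [[-0.01,-0.97,0],[0,0,0]],
    [[-0.01,-0.97,0],[0,0,0]],
    [[-0.01,-0.97,0],[0,0,0]],
    [[-0.01,-0.97,0],[0,0,0]],
    [[-0.01,-0.97,0],[0,0,0]],
    [[-0.01,-0.97,0],[0,0,0]],
    [[-0.01,-0.97,0],[0,0,0]],
    [[-0.01,-0.97,0],[0,0,0]]
  ]
}}

```text
time: 25.55
tool_pos: [0.4905, -0.0388, 0.2476]
tool_rot: [3.141, -0.001, -3.102]
contact_force: [-0.4, 0.5, -1.2]
opening: 0.0359
grip_force: 25.0
```

{"fn": "send_rows", "kwargs": {
  "plan": [
    [[-0.01,-0.97,0],[0,0,0]],
    [[-0.01,-0.97,0],[0,0,0]],
    [[-0.01,-0.97,0],[0,0,0]],
    [[-0.01,-0.97,0],[0,0,0]],
    [[0,0,0],[0,0,0]],
    [[0,0,0.7],[0,0,0]],
    [[0,0,0.7],[0,0,0]],
    [[0,0,0.7],[0,0,0]],
    [[0,0,0],[0,0,0]],
    [[0,0,0],[0,0,0]]
  ]
}}

```text
time: 26.8
tool_pos: [0.496, -0.1346, 0.1962]
tool_rot: [3.142, 0.001, -3.101]
contact_force: [-0.2, -0.3, -2.0]
opening: 0.036
grip_force: 25.0
```

```bash
python3 - <<'E'
from h import *
s=st()
p=s['tool_pos'][:2]; th=s['tool_rot'][2]-np.pi; st0=np.array([.6097,-.1336]);a=np.radians(2.3)
print('stand frame',((p-st0)@np.array([[np.cos(a),-np.sin(a)],[np.sin(a),np.cos(a)]])).round(4))
im,d,K,R,t=grab('wrist');W=cloud(d,K,R,t)
w=near(W,p[0]-.012,p[1],.065); z=s['tool_pos'][2]-.0935
rect(w,z+.063,z+.075,'U in hand')
E
```

```text
26.8 [ 0.496  -0.1346  0.1962] yaw -177.7 [3.142e+00 1.000e-03] F [-0.2 -0.3 -2. ] open 0.036 grip 25.0
stand frame [-0.1137  0.0035]
U in hand 1475 [ 0.4842 -0.1356  0.1707] [ 484.6 -135.7] [44.3 90.2] 2.3
```

{"fn": "send_rows", "kwargs": {
  "plan": [
    [[0,-0.14,0.4],[0,0,0]],
    [[0,0,0.4],[0,0,0]],
    [[0,0,0],[0,0,0]],
    [[-0.5,0,0],[0,0,0]],
    [[-0.5,0,0],[0,0,0]],
    [[-0.5,0,0],[0,0,0]],
    [[-0.5,0,0],[0,0,0]],
    [[-0.5,0,0],[0,0,0]],
    [[-0.5,0,0],[0,0,0]],
    [[0,0,0],[0,0,0]]
  ]
}}

```text
time: 28.1
tool_pos: [0.5716, -0.1354, 0.1754]
tool_rot: [3.142, 0.0, -3.101]
contact_force: [0.1, 0.1, -2.4]
opening: 0.036
grip_force: 25.0
```

{"fn": "send_rows", "kwargs": {
  "plan": [
    [[-0.3,0,0],[0,0,0]],
    [[-0.1,0,0],[0,0,0]],
    [[-0.06,0,0],[0,0,0]],
    [[-0.06,0,0],[0,0,0]],
    [[-0.04,0,0],[0,0,0]],
    [[0,0,0],[0,0,0]],
    [[0,0,0],[0,0,0]],
    [[0,0,0],[0,0,0]],
    [[0,0,0],[0,0,0]],
    [[0,0,0],[0,0,0]]
  ]
}}

```text
time: 29.35
tool_pos: [0.5848, -0.135, 0.1757]
tool_rot: [3.142, -0.0, -3.102]
contact_force: [0.6, 0.4, -1.0]
opening: 0.036
grip_force: 25.0
```

{"fn": "send_rows", "kwargs": {
  "plan": [
    [[-0.04,0,0],[0,0,0]],
    [[-0.04,0,0],[0,0,0]],
    [[-0.04,0,0],[0,0,0]],
    [[-0.02,0,0],[0,0,0]],
    [[0,0,0],[0,0,0]],
    [[0,0,0],[0,0,0]],
    [[0,0,0],[0,0,0]],
    [[0,0,0],[0,0,0]],
    [[0,0,0],[0,0,0]],
    [[0,0,0],[0,0,0]]
  ]
}}

```text
time: 30.6
tool_pos: [0.5883, -0.1348, 0.1757]
tool_rot: [3.141, 0.0, -3.102]
contact_force: [0.0, -1.5, -2.0]
opening: 0.0359
grip_force: 25.0
```

{"fn": "send_rows", "kwargs": {
  "plan": [
    [[-0.03,0,0],[0,0,0]],
    [[0,0,0],[0,0,0]],
    [[-0.03,0,0],[0,0,0]],
    [[0,0,0],[0,0,0]],
    [[0,0,0],[0,0,0]],
    [[0,0,0],[0,0,0]],
    [[0,0,0],[0,0,0]],
    [[0,0,0],[0,0,0]],
    [[0,0,0],[0,0,0]],
    [[0,0,0],[0,0,0]]
  ]
}}

```text
time: 31.85
tool_pos: [0.5891, -0.1348, 0.1757]
tool_rot: [3.141, -0.002, -3.102]
contact_force: [-6.0, -0.1, 0.9]
opening: 0.0358
grip_force: 25.0
```

{"fn": "send_rows", "kwargs": {
  "plan": [
    [[0.03,0,0.12],[0,0,0]],
    [[0,0,0.12],[0,0,0]],
    [[0,0,0.12],[0,0,0]],
    [[0,0,0.12],[0,0,0]],
    [[0,0,0.08],[0,0,0]],
    [[0,0,0.03],[0,0,0]],
    [[0,0,0],[0,0,0]],
    [[0,0,0],[0,0,0]],
    [[0,0,0],[0,0,0]],
    [[0,0,0],[0,0,0]]
  ]
}}

```text
time: 33.1
tool_pos: [0.5891, -0.1347, 0.1615]
tool_rot: [-3.142, 0.0, -3.102]
contact_force: [-5.6, 1.0, 5.2]
opening: 0.036
grip_force: 25.0
```

Resting on the arm and against the wide one, so I release and go up.

{"fn": "send_rows", "kwargs": {
  "plan": [
    [[0,0,0],[0,0,0]],
    [[0,0,0],[0,0,0]],
    [[0,0,0],[0,0,0]],
    [[0,0,0],[0,0,0]],
    [[0,0,-0.5],[0,0,0]],
    [[0,0,-0.8],[0,0,0]],
    [[0,0,-0.8],[0,0,0]],
    [[0,0,0],[0,0,0]],
    [[0,0,0],[0,0,0]],
    [[0,0,0],[0,0,0]]
  ],
  "gripper": 0.3
}}

```text
time: 34.35
tool_pos: [0.5887, -0.1346, 0.2125]
tool_rot: [3.141, -0.001, -3.102]
contact_force: [-0.2, 0.3, -0.4]
opening: 0.0598
grip_force: 0.0
```

```bash
python3 - <<'E'
from h import *
s=st()
im,d,K,R,t=grab('wrist');W=cloud(d,K,R,t);cv2.imwrite('pics/w6.png',im)
st0=np.array([.6097,-.1336]);a=np.radians(2.3);M=np.array([[np.cos(a),-np.sin(a)],[np.sin(a),np.cos(a)]])
w=near(W,.595,-.134,.06);q=w[(w[:,2]>.186)&(w[:,2]<.2)];X=(q[:,:2]-st0)@M*1000
print([(int(e),int(c)) for c,e in zip(*np.histogram(X[:,0],np.arange(-44,20,3)))],np.median(q[:,2]))
q=w[(w[:,2]>.125)&(w[:,2]<.146)];X=(q[:,:2]-st0)@M*1000
print([(int(e),int(c)) for c,e in zip(*np.histogram(X[:,1],np.arange(-66,66,4)))],np.percentile(q[:,2],90))
E
```

```text
34.35 [ 0.5887 -0.1346  0.2125] yaw -177.7 [ 3.141e+00 -1.000e-03] F [-0.2  0.3 -0.4] open 0.0598 grip 0.0
[(-44, 0), (-41, 0), (-38, 0), (-35, 0), (-32, 0), (-29, 474), (-26, 369), (-23, 350), (-20, 347), (-17, 300), (-14, 12), (-11, 0), (-8, 329), (-5, 416), (-2, 324), (1, 312), (4, 296), (7, 72), (10, 0), (13, 0), (16, 0)] 0.19249841180197574
[(-66, 0), (-62, 0), (-58, 171), (-54, 240), (-50, 3), (-46, 509), (-42, 111), (-38, 105), (-34, 113), (-30, 111), (-26, 61), (-22, 3), (-18, 46), (-14, 37), (-10, 0), (-6, 0), (-2, 0), (2, 0), (6, 0), (10, 49), (14, 36), (18, 13), (22, 97), (26, 110), (30, 111), (34, 111), (38, 342), (42, 250), (46, 0), (50, 303), (54, 112), (58, 0)] 0.13727927401402223
```

View pics/w6.png

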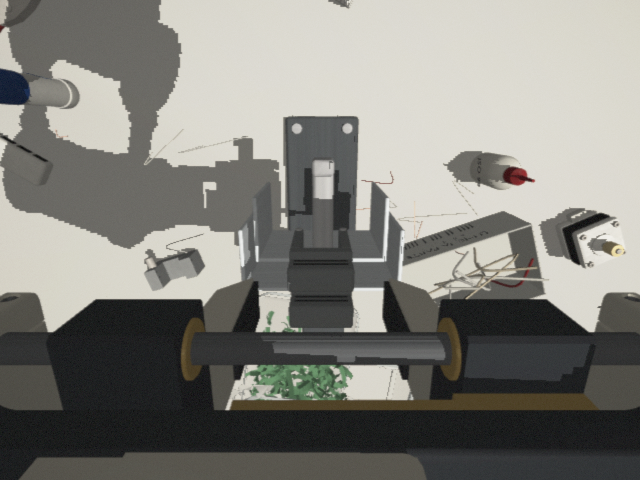

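{"fn": "send_rows", "kwargs": {
  "plan": [
    [[0.23,0.95,-0.05],[0,0,0]],
    [[0.23,0.95,-0.05],[0,0,0]],
    [[0.23,0.95,0],[0,0,0]],
    [[0.23,0.95,0],[0,0,0]],
    [[0.23,0.95,0],[0,0,0]],
    [[0.23,0.95,0],[0,0,0]],
    [[0.23,0.95,0],[0,0,0]],
    [[0.23,0.95,0],[0,0,0]],
    [[0.23,0.95,0],[0,0,0]],
    [[0.23,0.95,0],[0,0,0]]
  ]
}}

```text
time: 35.65
tool_pos: [0.5211, 0.1023, 0.2162]
tool_rot: [3.141, 0.0, -3.101]
contact_force: [0.7, 0.0, 0.3]
opening: 0.06
grip_force: 0.0
```

{"fn": "send_rows", "kwargs": {
  "plan": [
    [[0.23,0.95,0],[0,0,0]],
    [[0.23,0.95,0],[0,0,0]],
    [[0.23,0.95,0],[0,0,0]],
    [[0.23,0.95,0],[0,0,0]],
    [[0.23,0.95,0],[0,0,0]],
    [[0.23,0.95,0],[0,0,0]],
    [[0.23,0.95,0],[0,0,0]],
    [[0.23,0.95,0],[0,0,0]],
    [[0.23,0.95,0],[0,0,0]],
    [[0.23,0.95,0],[0,0,0]]
  ]
}}

```text
time: 36.9
tool_pos: [0.4536, 0.3369, 0.2162]
tool_rot: [3.141, 0.0, -3.101]
contact_force: [-0.1, 0.6, 0.5]
opening: 0.0596
grip_force: 0.0
```

{"fn": "send_rows", "kwargs": {
  "plan": [
    [[0.24,1,0],[0,0,0]],
    [[0,0,0],[0,0,0.0914]],
    [[0,0,0],[0,0,0.0914]],
    [[0,0,0],[0,0,0.0914]],
    [[0,0,0],[0,0,0.0914]],
    [[0,0,0.2],[0,0,0]],
    [[0,0,0.2],[0,0,0]],
    [[0,0,0],[0,0,0]],
    [[0,0,0],[0,0,0]],
    [[0,0,0],[0,0,0]]
  ]
}}

```text
time: 38.15
tool_pos: [0.4483, 0.3601, 0.2061]
tool_rot: [3.141, 0.0, 2.607]
contact_force: [-1.4, -0.8, -0.1]
opening: 0.0595
grip_force: 0.0
```

```bash
python3 - <<'E'
from h import *
s=st()
im,d,K,R,t=grab('wrist');W=cloud(d,K,R,t)
rect(near(W,.4476,.3608,.04),.118,.135,'narblk');rect(near(W,.438,.367,.07),.062,.078,'narU')
E
```

```text
38.15 [0.4483 0.3601 0.2061] yaw 149.4 [3.141 0.   ] F [-1.4 -0.8 -0.1] open 0.0595 grip 0.0
narblk 1094 [0.4462 0.3611 0.1241] [446.9 360.8] [35.6 14.3] 59.3
narU 674 [0.44   0.3646 0.0681] [437.5 366.2] [68.1 45. ] 59.1
```

{"fn": "send_rows", "kwargs": {
  "plan": [
    [[0.04,0,0],[0,0,0]],
    [[0,0,0.65],[0,0,0]],
    [[0,0,0.65],[0,0,0]],
    [[0,0,0.65],[0,0,0]],
    [[0,0,0.65],[0,0,0]],
    [[0,0,0.65],[0,0,0]],
    [[0,0,0.65],[0,0,0]],
    [[0,0,0.6],[0,0,0]],
    [[0,0,0],[0,0,0]],
    [[0,0,0],[0,0,0]]
  ]
}}

```text
time: 39.45
tool_pos: [0.4477, 0.3608, 0.0939]
tool_rot: [3.141, 0.0, 2.607]
contact_force: [-0.2, -0.0, 0.2]
opening: 0.0598
grip_force: 0.0
```

{"fn": "send_rows", "kwargs": {
  "plan": [
    [[0,0,0],[0,0,0]],
    [[0,0,0],[0,0,0]],
    [[0,0,0],[0,0,0]],
    [[0,0,0],[0,0,0]],
    [[0,0,0],[0,0,0]],
    [[0,0,0],[0,0,0]],
    [[0,0,-0.2],[0,0,0]],
    [[0,0,-0.4],[0,0,0]],
    [[0,0,-0.6],[0,0,0]],
    [[0,0,0],[0,0,0]]
  ],
  "gripper": -1,
  "force": 25
}}

```text
time: 40.7
tool_pos: [0.4483, 0.3611, 0.1254]
tool_rot: [3.138, 0.002, 2.607]
contact_force: [0.5, 0.5, -2.5]
opening: 0.0359
grip_force: 24.9
```

{"fn": "send_rows", "kwargs": {
  "plan": [
    [[0,0,-0.8],[0,0,-0.0914]],
    [[0,0,-0.8],[0,0,-0.0914]],
    [[0,0,-0.8],[0,0,-0.0914]],
    [[0,0,-0.8],[0,0,-0.0914]],
    [[-0.05,-0.95,0],[0,0,0]],
    [[-0.05,-0.95,0],[0,0,0]],
    [[-0.05,-0.95,0],[0,0,0]],
    [[-0.05,-0.95,0],[0,0,0]],
    [[-0.05,-0.95,0],[0,0,0]],
    [[-0.05,-0.95,0],[0,0,0]]
  ]
}}

```text
time: 41.95
tool_pos: [0.4604, 0.2176, 0.2034]
tool_rot: [3.142, -0.0, -3.102]
contact_force: [0.6, 0.6, -0.6]
opening: 0.0358
grip_force: 24.9
```

{"fn": "send_rows", "kwargs": {
  "plan": [
    [[-0.05,-0.95,0],[0,0,0]],
    [[-0.05,-0.95,0],[0,0,0]],
    [[-0.05,-0.95,0],[0,0,0]],
    [[-0.05,-0.95,0],[0,0,0]],
    [[-0.05,-0.95,0],[0,0,0]],
    [[-0.05,-0.95,0],[0,0,0]],
    [[-0.05,-0.95,0],[0,0,0]],
    [[-0.05,-0.95,0],[0,0,0]],
    [[-0.05,-0.95,0],[0,0,0]],
    [[-0.05,-0.95,0],[0,0,0]]
  ]
}}

```text
time: 43.2
tool_pos: [0.4824, -0.0191, 0.2034]
tool_rot: [3.141, 0.0, -3.102]
contact_force: [0.2, 0.4, -0.4]
opening: 0.0361
grip_force: 24.9
```

{"fn": "send_rows", "kwargs": {
  "plan": [
    [[-0.05,-0.95,0],[0,0,0]],
    [[-0.05,-0.95,0],[0,0,0]],
    [[-0.05,-0.95,0],[0,0,0]],
    [[-0.05,-0.95,0],[0,0,0]],
    [[-0.05,-0.95,0],[0,0,0]],
    [[0,0,0.4],[0,0,0]],
    [[0,0,0.4],[0,0,0]],
    [[0,0,0.2],[0,0,0]],
    [[0,0,0],[0,0,0]],
    [[0,0,0],[0,0,0]]
  ]
}}

```text
time: 44.45
tool_pos: [0.4936, -0.1365, 0.1787]
tool_rot: [-3.142, 0.0, -3.101]
contact_force: [0.3, 0.0, -0.8]
opening: 0.0356
grip_force: 24.9
```

```bash
python3 - <<'E'
from h import *
s=st()
p=s['tool_pos'][:2]; st0=np.array([.6097,-.1336]);a=np.radians(2.3)
print('stand frame',((p-st0)@np.array([[np.cos(a),-np.sin(a)],[np.sin(a),np.cos(a)]])).round(4))
im,d,K,R,t=grab('wrist');W=cloud(d,K,R,t)
w=near(W,p[0]-.012,p[1],.065); z=s['tool_pos'][2]-.0937
rect(w,z+.063,z+.075,'U in hand')
E
```

```text
44.45 [ 0.4936 -0.1365  0.1787] yaw -177.7 [-3.142  0.   ] F [ 0.3  0.  -0.8] open 0.0356 grip 24.9
stand frame [-0.1161  0.0018]
U in hand 1259 [ 0.4794 -0.138   0.1532] [ 479.3 -137.7] [39.6 68.3] 2.0
```

{"fn": "send_rows", "kwargs": {
  "plan": [
    [[0,-0.06,0.1],[0,0,0]],
    [[0,0,0],[0,0,0]],
    [[-0.5,0,0],[0,0,0]],
    [[-0.5,0,0],[0,0,0]],
    [[-0.5,0,0],[0,0,0]],
    [[-0.5,0,0],[0,0,0]],
    [[-0.5,0,0],[0,0,0]],
    [[-0.2,0,0],[0,0,0]],
    [[-0.06,0,0],[0,0,0]],
    [[-0.04,0,0],[0,0,0]]
  ]
}}

```text
time: 45.75
tool_pos: [0.5633, -0.1355, 0.1759]
tool_rot: [3.141, -0.0, -3.102]
contact_force: [-0.6, 0.2, -1.4]
opening: 0.0362
grip_force: 24.9
```

{"fn": "send_rows", "kwargs": {
  "plan": [
    [[-0.04,0,0],[0,0,0]],
    [[-0.03,0,0],[0,0,0]],
    [[0,0,0],[0,0,0]],
    [[0,0,0],[0,0,0]],
    [[0,0,0],[0,0,0]],
    [[0,0,0],[0,0,0]],
    [[0,0,0],[0,0,0]],
    [[0,0,0],[0,0,0]],
    [[0,0,0],[0,0,0]],
    [[0,0,0],[0,0,0]]
  ]
}}

```text
time: 47.0
tool_pos: [0.5652, -0.1354, 0.1759]
tool_rot: [3.142, -0.0, -3.102]
contact_force: [0.4, -0.3, -0.9]
opening: 0.036
grip_force: 24.9
```

{"fn": "send_rows", "kwargs": {
  "plan": [
    [[-0.04,0,0],[0,0,0]],
    [[0,0,0],[0,0,0]],
    [[-0.04,0,0],[0,0,0]],
    [[0,0,0],[0,0,0]],
    [[0,0,0],[0,0,0]],
    [[0,0,0],[0,0,0]],
    [[0,0,0],[0,0,0]],
    [[0,0,0],[0,0,0]],
    [[0,0,0],[0,0,0]],
    [[0,0,0],[0,0,0]]
  ]
}}

```text
time: 48.25
tool_pos: [0.5671, -0.1353, 0.1759]
tool_rot: [3.141, -0.0, -3.102]
contact_force: [-1.0, -0.4, -1.2]
opening: 0.0359
grip_force: 24.9
```

{"fn": "send_rows", "kwargs": {
  "plan": [
    [[-0.04,0,0],[0,0,0]],
    [[0,0,0],[0,0,0]],
    [[-0.02,0,0],[0,0,0]],
    [[0,0,0],[0,0,0]],
    [[0,0,0],[0,0,0]],
    [[0,0,0],[0,0,0]],
    [[0,0,0],[0,0,0]],
    [[0,0,0],[0,0,0]],
    [[0,0,0],[0,0,0]],
    [[0,0,0],[0,0,0]]
  ]
}}

```text
time: 49.5
tool_pos: [0.5673, -0.1353, 0.1759]
tool_rot: [3.141, -0.003, -3.102]
contact_force: [-7.3, -0.6, 2.1]
opening: 0.0359
grip_force: 25.0
```

Contact. Lowering it onto the arm.

{"fn": "send_rows", "kwargs": {
  "plan": [
    [[0.03,0,0.12],[0,0,0]],
    [[0,0,0.12],[0,0,0]],
    [[0,0,0.12],[0,0,0]],
    [[0,0,0.12],[0,0,0]],
    [[0,0,0.08],[0,0,0]],
    [[0,0,0.03],[0,0,0]],
    [[0,0,0],[0,0,0]],
    [[0,0,0],[0,0,0]],
    [[0,0,0],[0,0,0]],
    [[0,0,0],[0,0,0]]
  ]
}}

```text
time: 50.75
tool_pos: [0.5672, -0.1353, 0.1615]
tool_rot: [3.141, -0.002, -3.102]
contact_force: [-6.2, 0.2, 3.3]
opening: 0.0356
grip_force: 25.1
```

{"fn": "send_rows", "kwargs": {
  "plan": [
    [[0,0,0],[0,0,0]],
    [[0,0,0],[0,0,0]],
    [[0,0,0],[0,0,0]],
    [[0,0,0],[0,0,0]],
    [[0,0,-0.5],[0,0,0]],
    [[0,0,-0.9],[0,0,0]],
    [[0,0,-0.9],[0,0,0]],
    [[0,0,-0.9],[0,0,0]],
    [[0,0,0],[0,0,0]],
    [[0,0,0],[0,0,0]]
  ],
  "gripper": 0.3
}}

```text
time: 52.0
tool_pos: [0.5677, -0.1352, 0.2407]
tool_rot: [3.141, -0.001, -3.102]
contact_force: [0.0, -0.1, -1.0]
opening: 0.0597
grip_force: 0.0
```

```bash
python3 - <<'E'
from h import *
s=st()
im,d,K,R,t=grab('wrist');W=cloud(d,K,R,t)
st0=np.array([.6097,-.1336]);a=np.radians(2.3);M=np.array([[np.cos(a),-np.sin(a)],[np.sin(a),np.cos(a)]])
w=near(W,.58,-.134,.07);q=w[(w[:,2]>.186)&(w[:,2]<.2)];X=(q[:,:2]-st0)@M*1000
print([(int(e),int(c)) for c,e in zip(*np.histogram(X[:,0],np.arange(-60,14,2)))],np.percentile(q[:,2],[10,90]))
b,d,K,R,t=grab('scene');T,d,K,R,t=grab('top');V=cloud(d,K,R,t)
rect(near(V,.489,-.38,.03),.05,.11,'glue');rect(near(V,.5425,.029,.035),.03,.1,'bottle');rect(near(V,.607,.139,.05),.03,.07,'stepper')
cv2.imwrite('pics/c7.png',np.hstack([cv2.resize(im,(400,300)),cv2.resize(b[180:340,300:520],(400,300),interpolation=2)]))
E
```

```text
52.0 [ 0.5677 -0.1352  0.2407] yaw -177.7 [ 3.141e+00 -1.000e-03] F [ 0.  -0.1 -1. ] open 0.0597 grip 0.0
[(-60, 0), (-58, 0), (-56, 0), (-54, 0), (-52, 17), (-50, 338), (-48, 185), (-46, 180), (-44, 188), (-42, 184), (-40, 173), (-38, 136), (-36, 0), (-34, 0), (-32, 0), (-30, 29), (-28, 349), (-26, 177), (-24, 163), (-22, 175), (-20, 157), (-18, 166), (-16, 135), (-14, 11), (-12, 0), (-10, 0), (-8, 25), (-6, 350), (-4, 169), (-2, 150), (0, 151), (2, 148), (4, 161), (6, 40), (8, 0), (10, 0)] [0.18922696 0.19293539]
glue 123 [ 0.4887 -0.3781  0.0865] [ 489.  -380.6] [24.5 23.4] 34.0
bottle 112 [0.5416 0.0286 0.0513] [541.9  29.4] [29.  29.1] 88.2
stepper 246 [0.6067 0.1389 0.0387] [607.  139.5] [42.3 41.7] 27.9
```

View pics/c7.png

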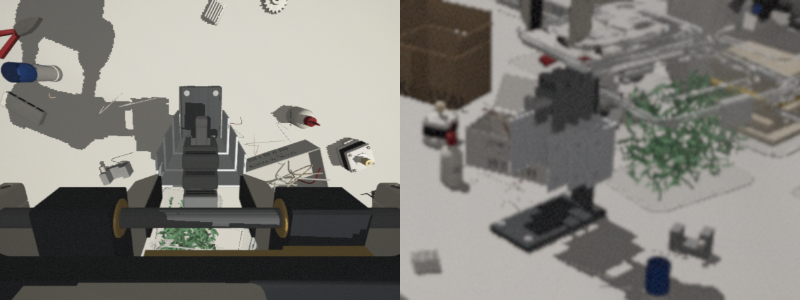

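All three covers hang nested at a 22 mm pitch and at the right height. The bystanders haven't moved and the robot is clear.

```bash
python3 -c "
from cell import robot
print(robot.hand_in())"
```

```text
the job is handed in; nothing more can be done
None
```

The wide, middle and narrow covers hang nested on the hook stand in that order, open sides out, with the glue stick, dropper bottle and motor where they stood; I handed in at about 52 s of the 72 s limit, and no verdict was returned.

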